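Lift the amber vial out of the metal block onto the cork pad

ROBOT

A 6-joint arm with a two-finger parallel gripper is mounted at the origin on a cart in front of the work surface, level with it; the furniture and walls round the work are solid. World frame = base frame: x ahead of the robot, y to its left, z up, the work surface at z = 0. Lengths are in mm, angles in rad, forces in N, time in s.
With the tool pointing down it reaches from about 400 to 825 mm from the base axis. Payload 7 kg.
Tool frame: the origin (TCP) lies between the finger pads; the fingertips stand r.tips_ahead ahead of it and the grasp point (between the pads) is the TCP (r.tips_ahead is the distance from the TCP to the fingertips, in mm); y points along the fingers, x is the direction in which the jaws open and shut, and the axes are right-handed (so a half turn about y gives the same grasp; the last joint's range is limited). The gripper opens to 85 mm and grips with 20 to 120 N. Pads are 22 mm wide; open, the fingers measure 114 mm over their backs; the gripper's body (76 mm by 85 mm) begins 54 mm behind the grasp point. The pads swing forward as they close: fully open they stand 13 mm farther back than shut.
Start: joints at [-0.817, 0.359, 0.012, 0, -1.224, -0.288], TCP at [303.139, -603.077, 214.502] pointing down, gripper open.
Joint ranges: [-3.07, 3.07], [-1.43, 2.12], [-1.02, 1.25], [-3.03, 1.67], [-3.05, -0], [-3.03, 3.03]. Speed limits (rad/s): [2.39, 2.39, 3.01, 3.14, 3.14, 3.14].

INTERFACE

Orientations are given as a rotation vector (axis times angle).
In Python, from bench import r, claw, kin, telemetry, read_camera, calibration, order gives the robot as it stands. The module is installed in compiled form; this text tells all that it offers. Calls block until the motion is done:
- r.goto(position, orientation): joint-space move of the TCP to a pose.
- r.movel(position, v=150, frame=None): straight line of the TCP; frame=None keeps the orientation; v is the mean speed in mm/s.
- r.goto_joints(angles): joint-space move.
- claw.gripper_open() and claw.close_gripper(strength=None): open the fingers fully, or close them until they stop; strength is the grip in N (None keeps the last).
- r.dwell(seconds).
- kin.ik(position, orientation): joint angles nearest the present ones, or None.
- telemetry.get_obs(): the state.
- read_camera(name): name is "scene" or "top" or "wrist"; returns the picture (400x640x3 uint8, blue, green, red); there is no depth.
- calibration(name): a dict with "camera_matrix" (3x3 intrinsics, pixels), "view" (4x4, takes a point from world to camera coordinates); the wrist camera has in their place "mount" (4x4, takes a point from camera to tool coordinates, whose origin is the TCP and whose axes are the tool frame's). Camera axes: x right, y up, looking along -z (the intrinsics and any distortion apply to the point x, -y, -z); pixel columns grow to the right and rows downward; lengths in mm; the calibration is good to about 2 mm. A picture is of the moment at which its call begins: read the wrist's pose just before it. calibration takes no time and is no camera call.
A pose or a line that the arm cannot do raises r.IKError and nothing moves.
- order.sign_off(): hands the job in, once; it reports no verdict.
The state is a dict: "clock": time; "qpos": joint angles; "qvel": joint speeds; "tau": joint torques, N m; "ee_pos": TCP position; "orientation": TCP orientation; "force": force on the tool from outside, world axes, zero at the start; "torque": the same for the moment, N m; "grip_width": opening from 0.0 (shut) to 1.0 (fully open).
Only numpy, scipy, OpenCV 4.12 (cv2) and the standard library are available. Lean on these libraries where they do the work, as an engineer would, in place of code of your own. Each camera call takes 0.05 s, during which the arm holds its last target.

TASK

Pull the amber vial with the black cap straight up out of its pocket in the aluminium block, holding it by the part that stands out, and stand it upright, wholly on the round cork pad, to cool. Keep it upright all the way, set it down rather than drop it, and leave the blue-capped vial in its pocket.

Things in the scene. Friction and masses are not known exactly. Their poses are not given: they have to be found in the camera images.
- amber_vial_center (a point): Centre (half-way up, on the axis) of the amber glass vial with a black screw cap: upright cylinder 21 mm in diameter, 49 mm high, the cap (18 mm in diameter) is its top 12 mm; z points up along its axis. About 25 g. At the start it stands in a pocket of the aluminium block with its underside 14 mm above the worktop, so that its top 23 mm stand out above the block: this part is all there is to grip.
- blue_vial_center (a point): Centre (half-way up) of the other vial in the block, clear glass with a blue cap, same size; it stays in its pocket.
- vial_block: Fixed aluminium block on rubber feet, 70 mm (x) by 170 mm (y), top face 40 mm above the worktop; origin at the centre of its underside, z up. Three round pockets in a row along its y axis, at y = -52, 0 and +52 mm, x = 0: 23 mm in diameter, 26 mm deep. The two vials stand in two of them, either way round, and the pocket at y = -52 mm is empty. Nothing stands out of the block beside a vial along the block's x axis, so the fingers have most room when they close along that axis.
- cork_pad: Fixed round cork pad, 90 mm in diameter, 8 mm thick, lying on the worktop nearer the robot than the block; origin at the centre of its underside, z up.

How it is judged:
By the outcome, as a careful person would: the job done as asked, in the order asked, and still so for the second after the job is handed in, with the robot touching nothing.
It also fails if it takes over 45 s, if anything falls off the work surface, if the arm or the gripper's body presses on something with over 40 N, if the wrist force passes 120 N, or if a joint passes its speed limit or range.

## Working session

There is one attempt and no reset: what is moved stays moved. The work goes in short steps, each a Python script; the robot and the scene stay as the last script left them, time stands still between calls to the robot, and variables do not carry over. Pictures are saved under pics/ and viewed, and the job is handed in when it is done.

```bash
mkdir -p pics
python3 - <<'E'
from bench import r,claw,kin,telemetry,read_camera,calibration,order
import cv2,numpy as np
np.set_printoptions(precision=3,suppress=True)
for n in("scene","top"):
    cv2.imwrite(f"pics/{n}0.png",read_camera(n)); c=calibration(n); print(n,c)
print(calibration("wrist")); print(telemetry.get_obs(), r.tips_ahead)
E
```

```text
scene {'camera_matrix': array([[377.897,   0.   , 319.928],
       [  0.   , 377.897, 206.218],
       [  0.   ,   0.   ,   1.   ]]), 'view': array([[   0.569,   -0.822,   -0.014, -455.818],
       [   0.639,    0.431,    0.637, -250.72 ],
       [  -0.518,   -0.372,    0.77 , -712.551],
       [   0.   ,    0.   ,    0.   ,    1.   ]])}
top {'camera_matrix': array([[517.837,   0.   , 325.206],
       [  0.   , 517.837, 198.652],
       [  0.   ,   0.   ,   1.   ]]), 'view': array([[  -0.019,   -1.   ,   -0.024, -212.359],
       [   0.992,   -0.022,    0.127, -504.465],
       [  -0.127,   -0.021,    0.992, -852.297],
       [   0.   ,    0.   ,    0.   ,    1.   ]])}
{'camera_matrix': array([[276.343,   0.   , 321.181],
       [  0.   , 276.343, 203.919],
       [  0.   ,   0.   ,   1.   ]]), 'mount': array([[   1.   ,   -0.   ,    0.001,    0.25 ],
       [   0.001,    0.303,   -0.953, -159.172],
       [  -0.   ,    0.953,    0.303,   77.855],
       [   0.   ,    0.   ,    0.   ,    1.   ]])}
{'clock': 0.1, 'qpos': array([-0.817,  0.359,  0.011, -0.   , -1.224, -0.288]), 'qvel': array([ 0.002, -0.002,  0.002,  0.001,  0.001,  0.001]), 'tau': array([ -0.001, -58.477,  29.411,   6.955,  -0.003,  -0.   ]), 'ee_pos': array([ 302.929, -602.706,  213.665]), 'orientation': array([-0.95 , -1.544,  1.542]), 'force': array([0.205, 0.017, 0.761]), 'torque': array([-0.046, -0.055, -0.019]), 'grip_width': 0.9963565078501987} 19.0
```

```bash
ls -la . pics
```

```text
.:
total 12
drwxr-xr-x  3 agent agent 4096 Dec  7 01:41 .
drwxr-xr-x 23 root  root  4096 Dec  7 01:41 ..
drwxr-xr-x  2 agent agent 4096 Dec  7 01:41 pics

pics:
total 712
drwxr-xr-x 2 agent agent   4096 Dec  7 01:41 .
drwxr-xr-x 3 agent agent   4096 Dec  7 01:41 ..
-rw-r--r-- 1 agent agent 341440 Dec  7 01:41 scene0.png
-rw-r--r-- 1 agent agent 373094 Dec  7 01:41 top0.png
```

View pics/scene0.png

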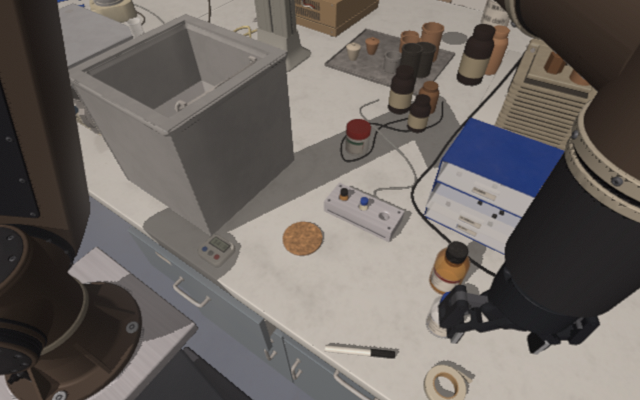

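View pics/top0.png

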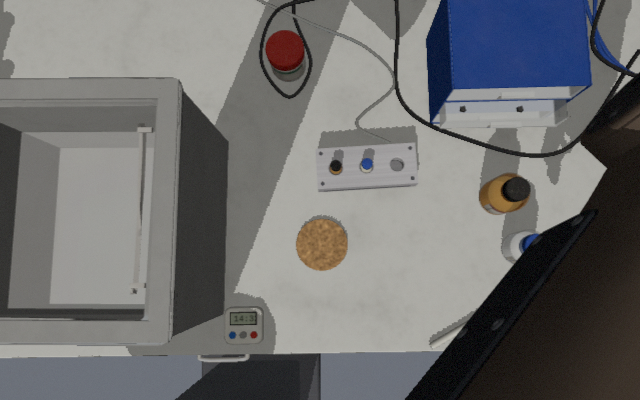

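The top view shows the block at about (367,167). The amber vial's black cap is at (336,166) in the left (+y) pocket, the blue cap at (367,164) in the middle, and the empty pocket at (397,165). The cork pad is at (322,245). I'll zoom in to get accurate pixels.

Run:
```python
import cv2,numpy as np
t=cv2.imread("pics/top0.png")[135:205,305:430]; s=cv2.imread("pics/scene0.png")[175:260,275:415]
cv2.imwrite("pics/tz.png",cv2.resize(t,None,fx=6,fy=6,interpolation=cv2.INTER_CUBIC))
cv2.imwrite("pics/sz.png",cv2.resize(s,None,fx=5.5,fy=5.5,interpolation=cv2.INTER_CUBIC))
```

```text
(no output)
```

View pics/tz.png

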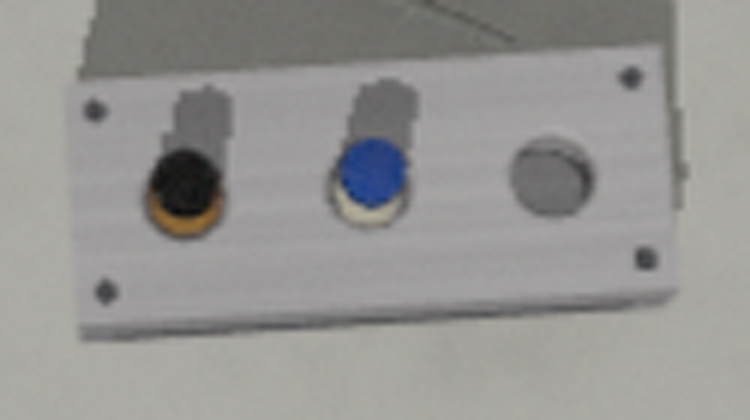

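View pics/sz.png

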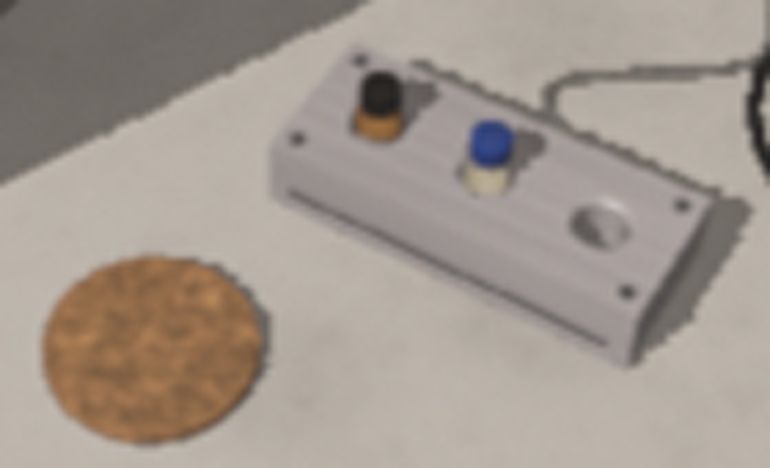

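```bash
cat > h.py <<'E'
import numpy as np,cv2
from bench import r,claw,kin,telemetry,read_camera,calibration,order
np.set_printoptions(precision=2,suppress=True)
def ray(K,cw,px,z):
    d=np.array([(px[0]-K[0,2])/K[0,0],-(px[1]-K[1,2])/K[1,1],-1]); d=cw[:3,:3]@d; o=cw[:3,3]
    return o+d*(z-o[2])/d[2]
def pix(n,px,z):
    c=calibration(n); return ray(c["camera_matrix"],np.linalg.inv(c["view"]),px,z)
E
python3 - <<'E'
from h import *
T=lambda x,y:(305+x/6-.4,135+y/6-.4); S=lambda x,y:(275+x/5.5-.4,175+y/5.5-.4)
P=lambda n,f,x,y,z:pix(n,f(x,y),z)
sc=[P("top",T,*p,40) for p in((95,111),(630,77),(106,292),(646,258))]
print("screws",np.array(sc),np.mean(sc,0))
ss=[P("scene",S,*p,40) for p in((361,60),(683,205),(297,138),(627,291))]
print("screws",np.array(ss),np.mean(ss,0))
for q in (sc,ss):
  v=(q[0]-q[1])+(q[2]-q[3]); print("y-axis deg",np.degrees(np.arctan2(-v[0],v[1])), "amber pocket",np.mean(q,0)+52*v/np.linalg.norm(v))
print("amber top",P("top",T,185,183,63),P("scene",S,381,84,63))
print("blue top",P("top",T,374,172,63),P("scene",S,491,135,63))
print("empty",P("top",T,553,177,40),P("scene",S,600,226,40))
# cork masks
for n,c in(("top",(322,245)),("scene",(303,238))):
  im=cv2.imread(f"pics/{n}0.png"); hsv=cv2.cvtColor(im,cv2.COLOR_BGR2HSV)
  m=((hsv[...,1]>80)&(hsv[...,0]<25)).astype(np.uint8); m[:c[1]-40]=0;m[c[1]+40:]=0;m[:,:c[0]-40]=0;m[:,c[0]+40:]=0
  m=cv2.morphologyEx(m,cv2.MORPH_CLOSE,np.ones((5,5)))
  cs=max(cv2.findContours(m,0,1)[0],key=cv2.contourArea); e=cv2.fitEllipse(cs)
  print("cork",e,pix(n,e[0],6))
E
```

```text
screws [[ 576.96 -216.37   40.  ]
 [ 583.06 -367.95   40.  ]
 [ 524.93 -218.53   40.  ]
 [ 531.1  -370.36   40.  ]] [ 554.01 -293.3    40.  ]
screws [[ 575.26 -215.74   40.  ]
 [ 580.83 -367.73   40.  ]
 [ 522.88 -217.53   40.  ]
 [ 529.61 -369.46   40.  ]] [ 552.15 -292.61   40.  ]
y-axis deg 2.316409826134892 amber pocket [ 551.91 -241.34   40.  ]
y-axis deg 2.3179535576837345 amber pocket [ 550.04 -240.66   40.  ]
amber top [ 551.12 -241.45   63.  ] [ 550.29 -240.86   63.  ]
blue top [ 552.95 -293.44   63.  ] [ 551.65 -292.62   63.  ]
empty [ 554.83 -345.18   40.  ] [ 552.4  -345.04   40.  ]
cork ((321.412353515625, 244.21890258789062), (50.193878173828125, 50.71139144897461), 172.87088012695312) [ 423.68 -214.17    6.  ]
cork ((302.1285095214844, 238.04750061035156), (32.50366973876953, 38.691497802734375), 82.66283416748047) [ 420.21 -215.23    6.  ]
```

```bash
cat >> h.py <<'E'
from scipy.spatial.transform import Rotation as R
def ori(s):
    a=np.radians(2.32); x=s*np.array([np.cos(a),np.sin(a),0]); y=np.array([0,0,-1.]); return R.from_matrix(np.c_[x,y,np.cross(x,y)]).as_rotvec()
AM=np.array([550.7,-241.2]); CORK=np.array([422.,-214.6])
def st():
    o=telemetry.get_obs(); print("t %.2f"%o["clock"],o["ee_pos"],o["orientation"],"F",o["force"],"g %.3f"%o["grip_width"]); return o
E
python3 - <<'E'
from h import *
st(); print(R.from_rotvec(telemetry.get_obs()["orientation"]).as_matrix())
for s in(1,-1):
  for p in((*AM,190),(*AM,62),(*CORK,190),(*CORK,56)): print(s,p,kin.ik(np.array(p),ori(s)))
E
```

```text
t 0.10 [ 302.93 -602.71  213.66] [-0.95 -1.54  1.54] F [0.2  0.02 0.76] g 0.996
[[-0.45 -0.   -0.89]
 [ 0.89  0.   -0.45]
 [ 0.   -1.    0.  ]]
1 (np.float64(550.7), np.float64(-241.2), 190) [-0.09  0.26 -0.19  0.   -1.12 -3.01]
1 (np.float64(550.7), np.float64(-241.2), 62) [-0.09  0.38 -0.34  0.   -0.85 -3.01]
1 (np.float64(422.0), np.float64(-214.6), 190) None
1 (np.float64(422.0), np.float64(-214.6), 56) None
-1 (np.float64(550.7), np.float64(-241.2), 190) [-0.09  0.26 -0.19  0.   -1.12  0.13]
-1 (np.float64(550.7), np.float64(-241.2), 62) [-0.09  0.38 -0.34  0.   -0.85  0.13]
-1 (np.float64(422.0), np.float64(-214.6), 190) [-0.05  0.04 -0.45  0.   -1.08  0.09]
-1 (np.float64(422.0), np.float64(-214.6), 56) [-0.05  0.2  -0.63  0.   -0.74  0.09]
```

Run:
```python
from h import *
a=pix("scene",(208,233),0);b=pix("scene",(293,155),0);print(a,b)
for z in(200,250,300,350): print(z,pix("scene",(180,105),z),pix("scene",(291,38),z),pix("top",(180,80),z),pix("top",(168,345),z))
r.goto(np.array([*AM,185.]),ori(-1)); st()
cv2.imwrite("pics/w1.png",read_camera("wrist"));cv2.imwrite("pics/s1.png",read_camera("scene"))
```

```text
[313.67 -25.51   0.  ] [630.23 -29.09   0.  ]
200 [454.61 137.25 200.  ] [835.07 116.35 200.  ] [652.8  -23.14 200.  ] [286.11 -13.15 200.  ]
250 [414.39  70.64 250.  ] [756.96  51.82 250.  ] [633.96 -38.66 250.  ] [293.32 -29.38 250.  ]
300 [374.16   4.03 300.  ] [678.86 -12.71 300.  ] [615.12 -54.18 300.  ] [300.52 -45.61 300.  ]
350 [333.93 -62.59 350.  ] [600.75 -77.24 350.  ] [596.29 -69.7  350.  ] [307.72 -61.84 350.  ]
t 1.72 [ 550.46 -242.    185.06] [-0.04  2.2  -2.2 ] F [ 0.15 -0.19  0.32] g 1.001
```

View pics/w1.png

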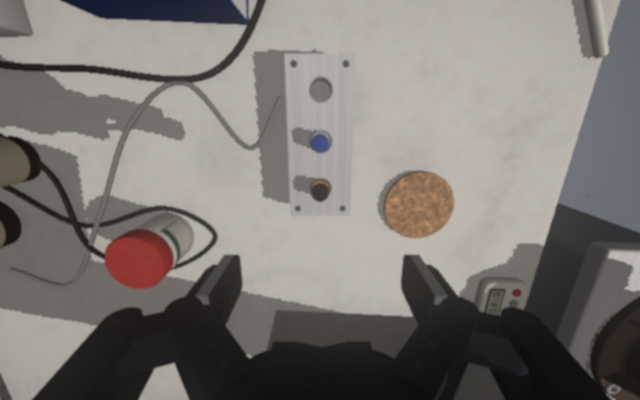

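View pics/s1.png

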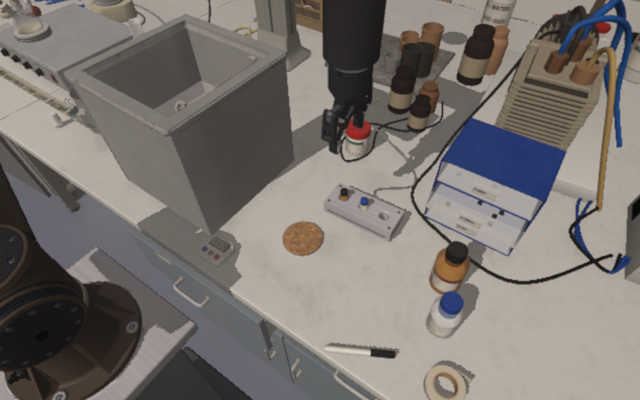

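The wrist view shows the black cap at (320,188), in line with the middle between the fingers at column 321. The block is square to the jaws, the blue cap is at (320,142) and the cork is at (418,204). I'll compute positions from this view to cross-check.

```bash
cat >> h.py <<'E'
def wpix(px,z,o=None):
    o=o or telemetry.get_obs(); c=calibration("wrist"); T=np.eye(4);T[:3,:3]=R.from_rotvec(o["orientation"]).as_matrix();T[:3,3]=o["ee_pos"]
    return ray(c["camera_matrix"],T@c["mount"],px,z)
E
python3 - <<'E'
from h import *
im=cv2.imread("pics/w1.png")
cv2.imwrite("pics/w1z.png",cv2.resize(im[40:240,270:470],None,fx=3,fy=3,interpolation=cv2.INTER_CUBIC))
print("cap",wpix((320,190),63),"empty",wpix((320,90),40),"cork",wpix((418.5,203.5),8))
print("screws",np.mean([wpix(p,40) for p in((293,63.5),(346,63.5),(297.5,208.5),(343,208.5))],0))
E
```

```text
cap [ 551.65 -245.87   63.  ] empty [ 555.44 -345.23   40.  ] cork [ 425.15 -218.5     8.  ]
screws [ 553.63 -293.66   40.  ]
```

View pics/w1z.png

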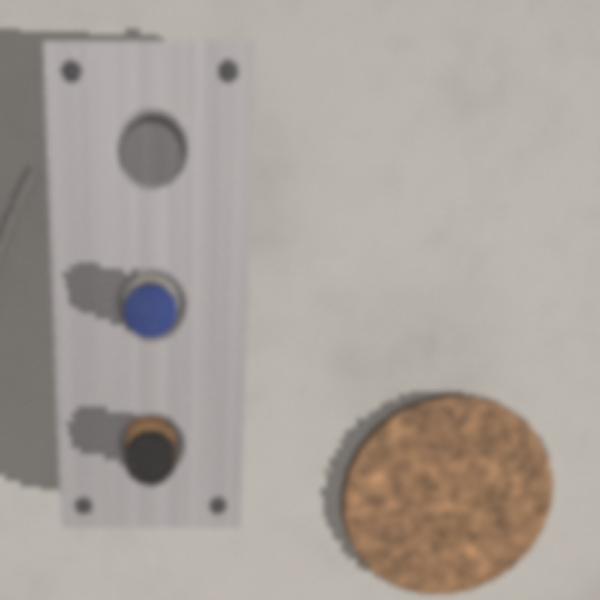

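Run:
```python
from h import *
r.movel(np.array([551,-241.5,100.]),v=80); r.movel(np.array([551,-241.5,62.5]),v=40); r.dwell(.2); st()
cv2.imwrite("pics/w2.png",read_camera("wrist"));cv2.imwrite("pics/s2.png",cv2.resize(read_camera("scene")[100:260,260:460],None,fx=3.5,fy=3.5,interpolation=cv2.INTER_CUBIC))
```

```text
t 4.32 [ 551.15 -241.52   62.77] [-0.04  2.2  -2.2 ] F [ 0.74 -0.02  0.74] g 1.001
```

View pics/w2.png

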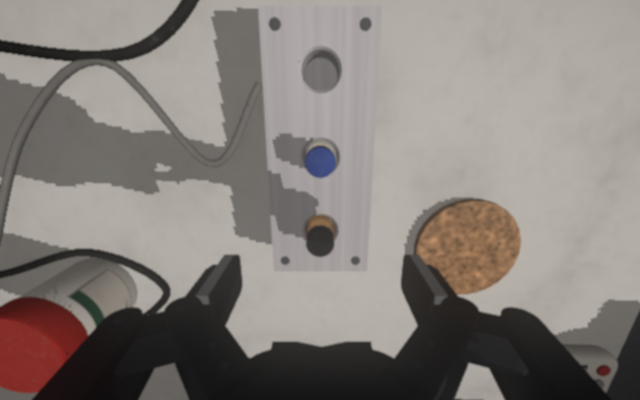

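View pics/s2.png

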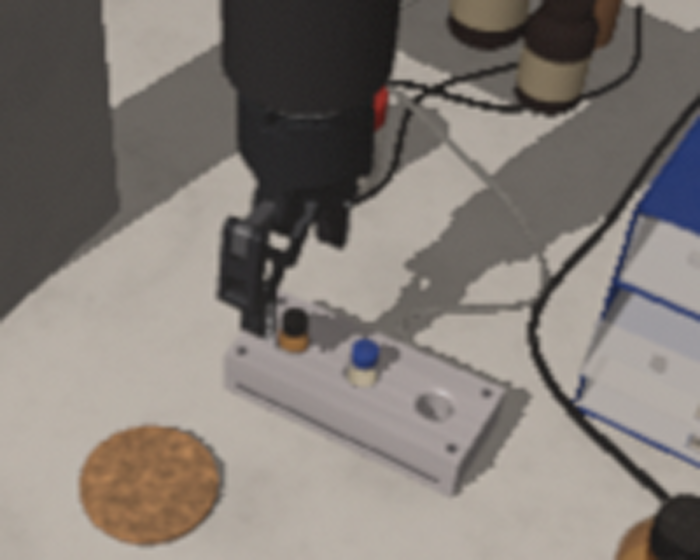

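Run:
```python
from h import *
im=cv2.imread("pics/w2.png").copy()
cv2.imwrite("pics/w2z.png",cv2.resize(im[190:290,270:370],None,fx=6,fy=6,interpolation=cv2.INTER_CUBIC))
for row in(236,240,245,248): print(row,wpix((320,row),63))
print("screws",np.mean([wpix(p,40) for p in((274.5,24),(365.5,24),(285,261),(355.5,261))],0))
```

```text
236 [ 551.92 -247.58   63.  ]
240 [ 551.82 -244.84   63.  ]
245 [ 551.68 -241.38   63.  ]
248 [ 551.6  -239.28   63.  ]
screws [ 553.73 -293.21   40.  ]
```

View pics/w2z.png

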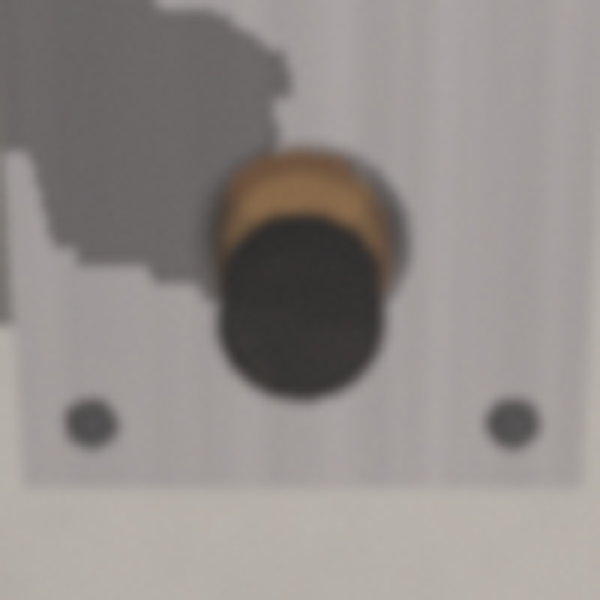

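The cap's top disc is centred at row 244, which gives y≈-242 and x≈551.7, in agreement with the other cameras. I'll close the gripper now.

Run:
```python
from h import *
r.movel(np.array([551.3,-241.8,62.0]),v=20); claw.close_gripper(30); r.dwell(.2); st()
cv2.imwrite("pics/w3.png",read_camera("wrist"));cv2.imwrite("pics/s3.png",cv2.resize(read_camera("scene")[140:260,270:430],None,fx=4.5,fy=4.5,interpolation=cv2.INTER_CUBIC))
```

```text
t 5.63 [ 551.29 -241.8    62.  ] [-0.04  2.2  -2.2 ] F [ 0.53  0.9  -0.81] g -0.000
```

View pics/w3.png

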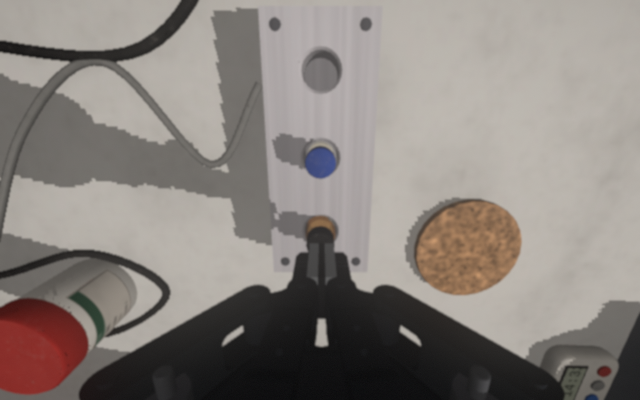

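View pics/s3.png

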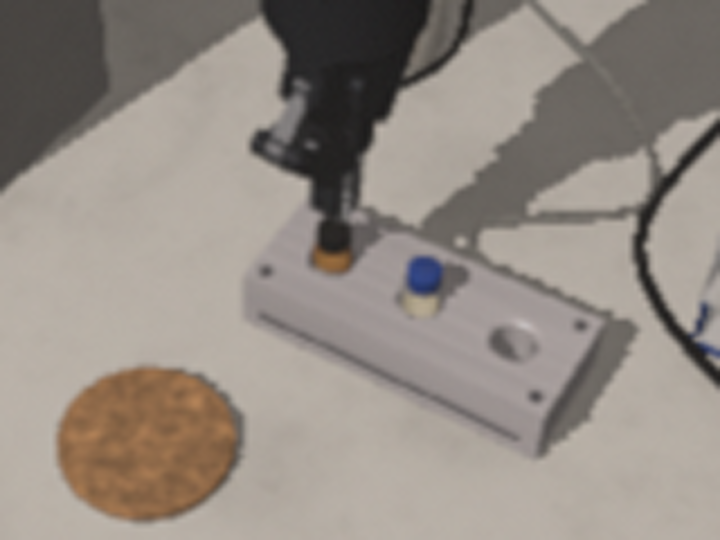

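The gripper shut fully on nothing (0.000). In both views the closed tips seem to end at the cap's top, at wrist (320,235) and scene (344,189). I'll look closer, and from above.

Run:
```python
from h import *
im=cv2.imread("pics/w3.png")
cv2.imwrite("pics/w3z.png",cv2.resize(im[200:320,260:380],None,fx=5,fy=5,interpolation=cv2.INTER_CUBIC))
t=read_camera("top"); cv2.imwrite("pics/t3.png",cv2.resize(t[110:220,260:430],None,fx=4.5,fy=4.5,interpolation=cv2.INTER_CUBIC))
```

```text
(no output)
```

View pics/w3z.png

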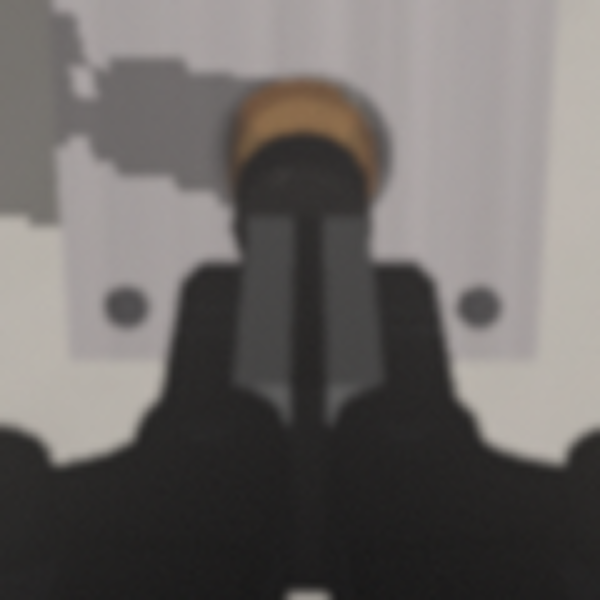

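View pics/t3.png

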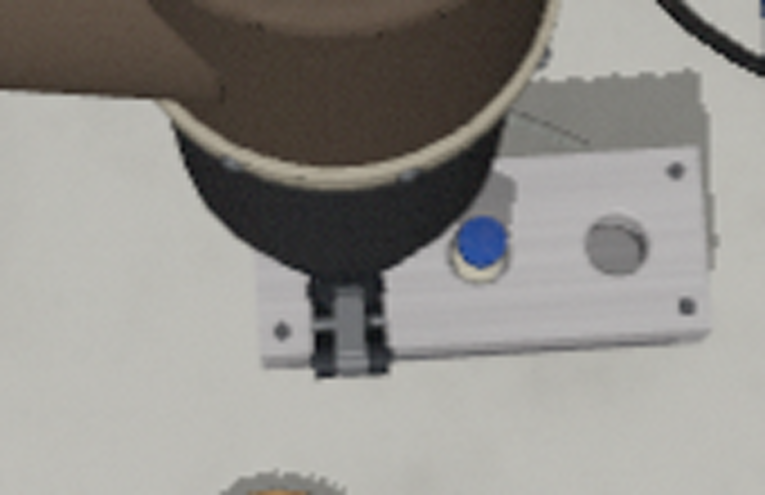

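The tip edge is at wrist row 243, which puts the closed fingertips about 19 mm *behind* the reported TCP, so they sit above the cap. Nothing was touched. I'll raise the arm and check this against the scene camera before going lower.

Run:
```python
from h import *
r.movel(np.array([551.3,-241.8,100.0]),v=100); r.dwell(.15); o=st()
im=read_camera("scene").copy(); c=calibration("scene")
big=cv2.resize(im[120:220,290:410],None,fx=6,fy=6,interpolation=cv2.INTER_CUBIC)
M=R.from_rotvec(o["orientation"]).as_matrix()
for y,col in((19,(0,0,255)),(0,(0,255,0)),(-19.5,(255,255,0))):
  for z in(-11,11):
    p=M@np.array([0,y,z])+o["ee_pos"]; q=c["view"]@np.r_[p,1]; u=c["camera_matrix"]@np.array([q[0],-q[1],-q[2]]); u=u[:2]/u[2]; print(y,z,u)
    cv2.circle(big,tuple(int(v) for v in (u-[290,120]+.4)*6),4,col,-1)
cv2.imwrite("pics/s4.png",big)
```

```text
t 6.47 [ 550.73 -241.68   99.18] [-0.05  2.2  -2.2 ] F [-0.29 -0.07  0.02] g 0.001
19 -11 [340.3  182.88]
19 11 [348.82 186.66]
0 -11 [340.54 176.98]
0 11 [349.22 180.78]
-19.5 -11 [340.8  170.72]
-19.5 11 [349.63 174.52]
```

View pics/s4.png

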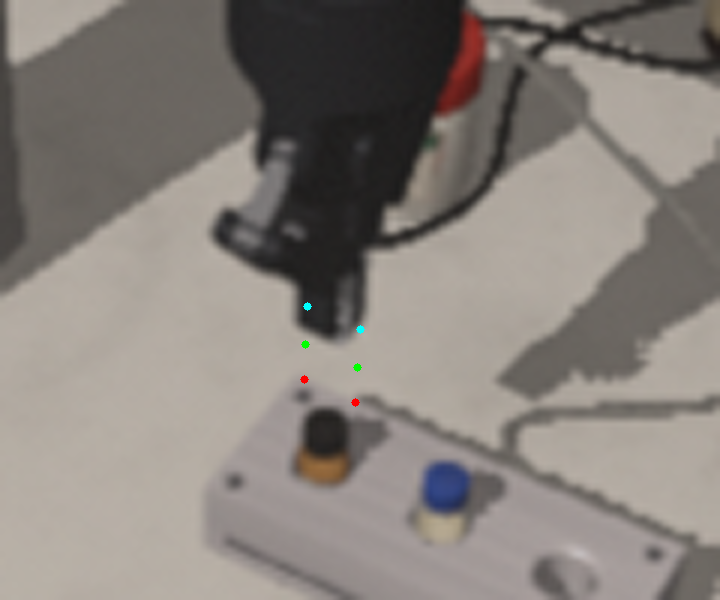

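The scene view shows the closed tips at the cyan marks, scaled (330,335). That confirms they are about 18–19 mm behind the reported TCP, so the reported TCP is about 38 mm beyond the true grasp point. I'll open and go about 37 mm lower.

Run:
```python
from h import *
claw.gripper_open(); r.movel(np.array([551.4,-241.9,60.]),v=100); r.movel(np.array([551.4,-241.9,24.5]),v=40); r.dwell(.15); st()
claw.close_gripper(30); r.dwell(.2); st()
cv2.imwrite("pics/w5.png",read_camera("wrist")[150:350,200:440].repeat(3,0).repeat(3,1));cv2.imwrite("pics/s5.png",cv2.resize(read_camera("scene")[140:240,290:410],None,fx=6,fy=6,interpolation=cv2.INTER_CUBIC))
```

```text
t 9.03 [ 551.6  -241.94   24.82] [-0.04  2.2  -2.2 ] F [-0.   -0.53  0.41] g 1.001
t 9.84 [ 551.45 -241.93   24.58] [-0.04  2.2  -2.2 ] F [-0.14  0.41  1.29] g 0.226
```

View pics/w5.png

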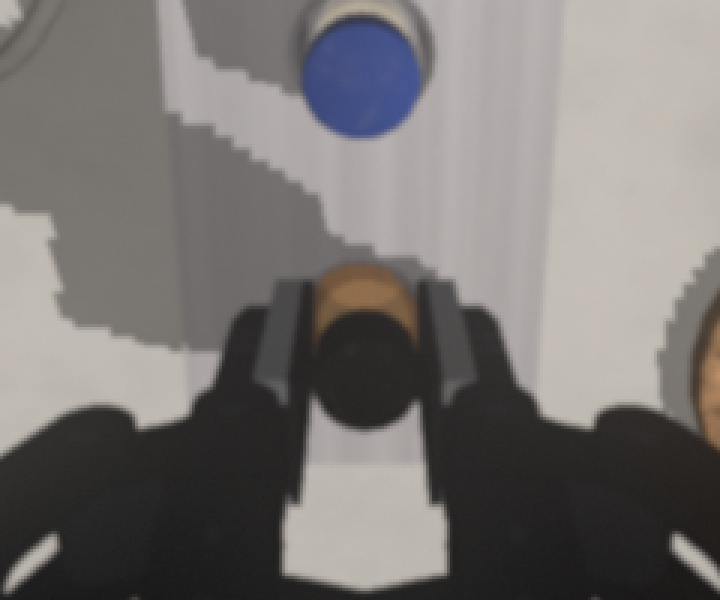

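View pics/s5.png

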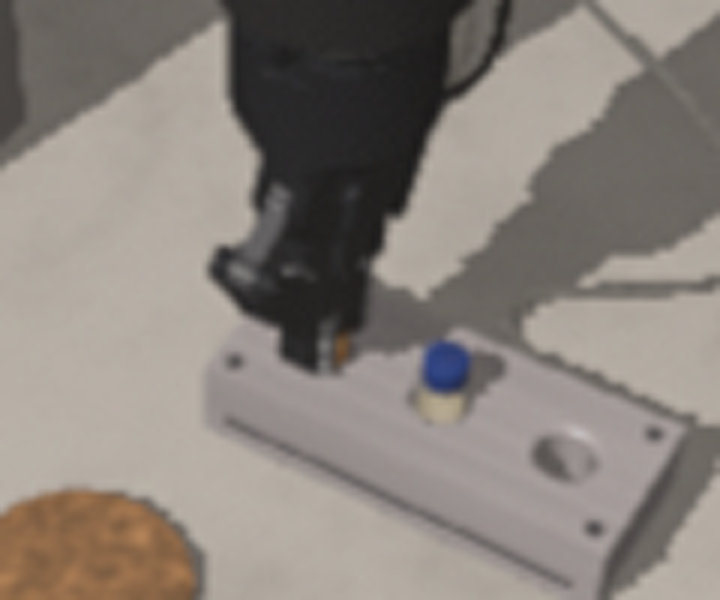

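The jaws now hold the glass just above the block (0.226), with no side force. Next is the straight lift.

Run:
```python
from h import *
r.movel(np.array([551.4,-241.9,34.5]),v=25); st(); r.movel(np.array([551.4,-241.9,104.5]),v=70); r.dwell(.1); st()
cv2.imwrite("pics/w6.png",read_camera("wrist")[150:350,200:440].repeat(3,0).repeat(3,1));cv2.imwrite("pics/s6.png",cv2.resize(read_camera("scene")[100:240,280:410],None,fx=4.2,fy=4.2,interpolation=cv2.INTER_CUBIC))
```

```text
t 10.49 [ 551.47 -241.86   34.65] [-0.04  2.2  -2.2 ] F [-0.23 -0.84 -0.91] g 0.229
t 11.74 [ 551.02 -241.84  103.85] [-0.05  2.2  -2.2 ] F [-0.22  0.12 -0.12] g 0.231
```

View pics/w6.png

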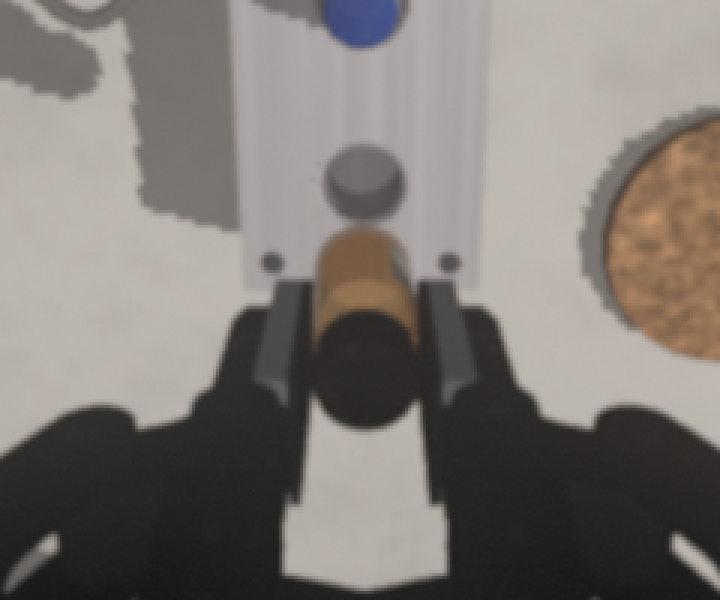

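View pics/s6.png

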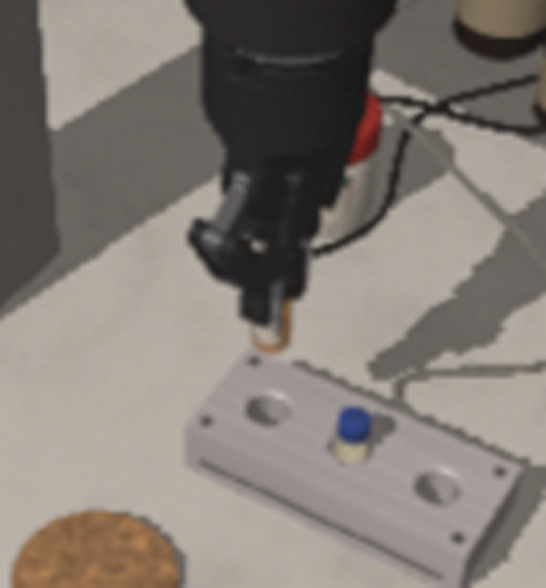

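The vial is out and upright, sits unchanged in the grip, and blue is still in its pocket. Next I'll carry it over the cork.

Run:
```python
from h import *
r.movel(np.array([422.5,-215.5,104.5]),v=90); r.movel(np.array([422.5,-215.5,40]),v=70); r.movel(np.array([422.5,-215.5,24]),v=30); r.dwell(.2); st()
cv2.imwrite("pics/w7.png",read_camera("wrist")[150:350,200:440].repeat(3,0).repeat(3,1));cv2.imwrite("pics/s7.png",cv2.resize(read_camera("scene")[170:270,250:370],None,fx=6,fy=6,interpolation=cv2.INTER_CUBIC))
```

```text
t 15.41 [ 422.63 -215.52   24.16] [-0.04  2.2  -2.2 ] F [-0.27  0.38  0.12] g 0.230
```

View pics/w7.png

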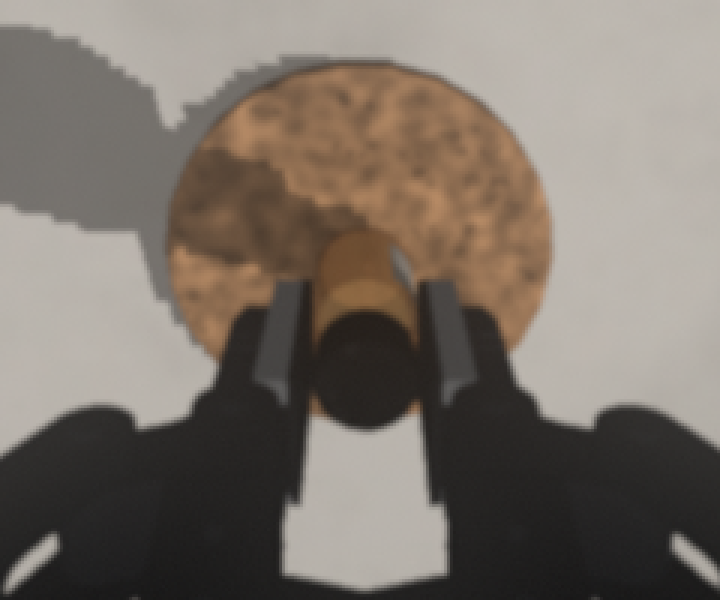

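View pics/s7.png

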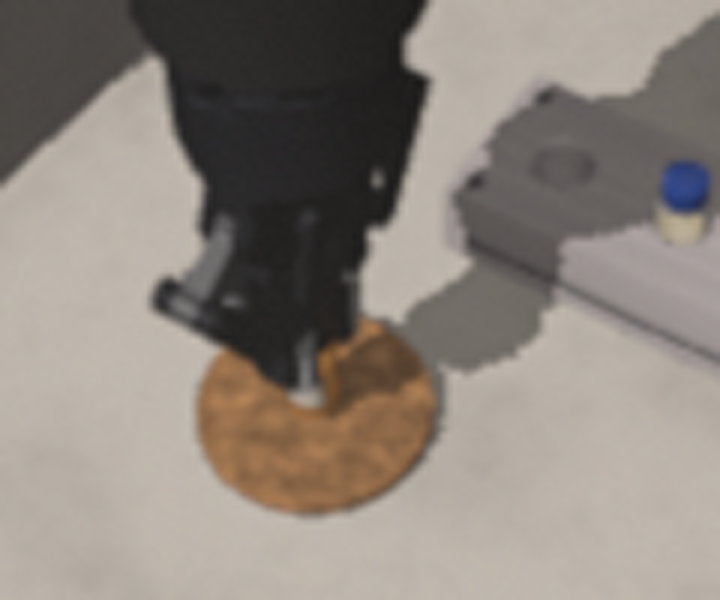

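The vial is centred over the cork within a few mm: the cork spans wrist columns 167–553 and the vial is at column 365. I'll lower it in small steps until the force shows contact.

Run:
```python
from h import *
f0=np.mean([telemetry.get_obs()["force"][2]])
z=20.
while z>16.4:
    r.movel(np.array([422.5,-215.5,z]),v=15); r.dwell(.1); o=st()
    if o["force"][2]-f0>4: break
    z-=.5
```

```text
t 16.02 [ 422.51 -215.51   19.98] [-0.04  2.2  -2.2 ] F [ 0.03 -0.09 -0.43] g 0.226
t 16.38 [ 422.53 -215.51   19.51] [-0.04  2.2  -2.2 ] F [ 0.18 -0.31  0.34] g 0.227
t 16.73 [ 422.52 -215.49   19.01] [-0.04  2.2  -2.2 ] F [ 0.68 -0.32 -0.63] g 0.232
t 17.07 [ 422.6  -215.52   18.55] [-0.04  2.2  -2.2 ] F [0.21 0.56 0.14] g 0.231
t 17.43 [ 422.72 -215.59   18.43] [-0.04  2.2  -2.2 ] F [-1.94 -0.15  6.21] g 0.230
```

Contact came at 18.4 mm with 6 N, where I expected 18.6. I'll release, back straight up and check.

Run:
```python
from h import *
claw.gripper_open(); r.dwell(.2); st(); r.movel(np.array([422.5,-215.5,60.]),v=50); r.movel(np.array([422.5,-215.5,150.]),v=100); r.dwell(.2); st()
cv2.imwrite("pics/w8.png",read_camera("wrist"))
r.movel(np.array([440,-420,170.]),v=150);st()
cv2.imwrite("pics/s8.png",cv2.resize(read_camera("scene")[170:270,260:400],None,fx=5,fy=5,interpolation=cv2.INTER_CUBIC))
cv2.imwrite("pics/t8.png",cv2.resize(read_camera("top")[130:280,270:430],None,fx=3.7,fy=3.7,interpolation=cv2.INTER_CUBIC))
```

```text
t 18.27 [ 422.47 -215.49   17.99] [-0.04  2.2  -2.2 ] F [ 0.47 -0.46 -0.78] g 0.999
t 20.52 [ 422.2  -215.45  149.44] [-0.05  2.2  -2.2 ] F [ 0.2  -0.25 -0.13] g 0.996
t 22.09 [ 439.99 -419.38  170.06] [-0.05  2.2  -2.2 ] F [-0.22  0.88  0.04] g 1.000
```

View pics/s8.png

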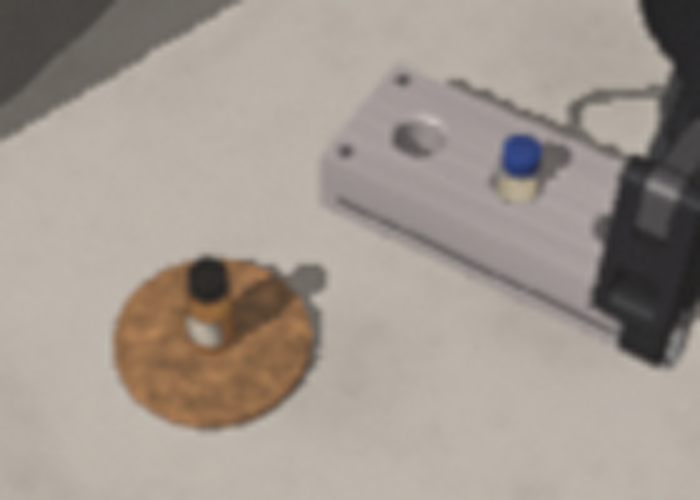

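View pics/t8.png

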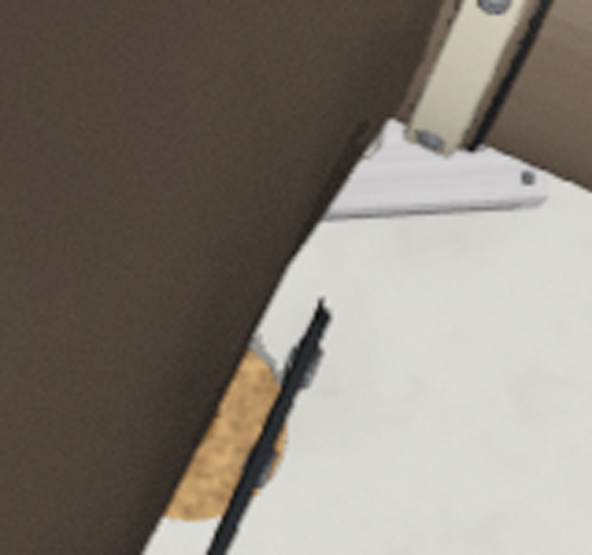

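The scene view shows the vial upright near the middle of the cork (base at scaled (213,342), cork centre (213,343)). Blue is in its pocket and the arm is clear. The top view is blocked by the arm. I'll hand in.

Run:
```python
from h import *
st(); print(order.sign_off())
```

```text
t 22.19 [ 440.1  -419.39  170.2 ] [-0.05  2.2  -2.2 ] F [ 0.51 -0.35 -0.37] g 1.001
the job is handed in; nothing more can be done
None
```

The amber vial now stands upright near the middle of the cork pad, and I handed the job in at about 22 s. I gripped it by the glass that stands out of the block and lifted it straight up. I lowered it in 0.5 mm steps until it touched the cork (about 6 N at TCP height 18.4 mm; I expected 18.6), then opened the gripper and backed straight up.

- **Missed first grasp:** the first close caught nothing and touched nothing. The wrist and scene images showed the fingertips about 19 mm behind the reported TCP, where the description says 19 mm ahead. I went about 37 mm lower and the second grasp held.
- **Final checks:** the last scene picture shows the vial upright, wholly on the cork and close to its centre. The blue-capped vial is still in its pocket and the gripper is open and clear of everything.
- **Not checked:** the arm hid the vial from the top camera, so the final placing was confirmed from the scene camera only. The last wrist picture was taken but not viewed.
- **Disagreements:** the cameras disagreed on positions by up to about 4 mm, too little to matter on the 90 mm pad.

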